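# Meter two D cells from the hopper into the tray

### The arm

A 7-joint arm with a two-finger parallel gripper is mounted at the origin on the work surface. World frame = base frame: x ahead of the robot, y to its left, z up, the work surface at z = 0. Lengths are in m, angles in rad, forces in N, time in s.
With the tool pointing down it reaches from about 0.425 to 0.925 m from the base axis. Payload 6.8 kg.
Tool frame: the origin (TCP) lies between the finger pads; the fingertips stand 11 mm ahead of it and the grasp point (between the pads) lies 8 mm behind it; z points along the fingers, y is the line along which they close (so a half turn about z gives the same grasp; the last joint's range is limited). The gripper opens to 85 mm and grips with 20 to 120 N. Pads are 22 mm wide; open, the fingers measure 114 mm over their backs; the gripper's body (76 mm by 85 mm) begins 54 mm behind the grasp point. The pads swing forward as they close: fully open they stand 13 mm farther back than shut.
Start: joints at [-1.439, 0.477, 0.022, 1.555, -0.011, 1.109, -0.083], TCP at [0.16, 0.656, 0.242] pointing down, gripper open.
Joint ranges: [-2.96, 2.96], [-0.34, 2.1], [-1.41, 1.46], [0.24, 2.44], [-1.37, 4.51], [0.17, 1.92], [-2.96, 2.96]. Speed limits (rad/s): [2.39, 2.39, 3.14, 3.14, 3.14, 3.14, 3.14].

### API

Orientations are given as a rotation vector (axis times angle).
In Python, from bench import r gives the robot as it stands.
- The arm moves only by the tool send_rows, never from a script. Its argument "deltas" is a list of rows, each an object of numbers: "dx", "dy", "dz": the shift along the world's x, y, z in mm; "rx", "ry", "rz": the turn, a rotation vector about the world's x, y, z in degrees. A call has 1 to 5 rows; each row is the pose to reach, as a shift and turn from the pose commanded when the call began; what a row does not reach only later rows make up. A row lasts 1/12 s, in which the tool goes at most 41.7 mm and 7.16 degrees, less where a joint would pass 70% of its speed; a pose out of reach is approached as far as the arm can. A call with a gripper value outside its range is refused whole. "jaw" is the finger opening in mm, from 0 to 85.4, set as the call begins (left out, the last holds). The fingers move at their own pace and stop on an object; "newtons" is the grip in N (left out, the last holds). Time passes only in rows, so rows that repeat a pose let the fingers close. It gives the time, the measured TCP pose, the force, the opening and the grip force at its end, in the units of the state.
- r.get_obs(): the state, without advancing time (a new reading comes with each control period).
- r.grab_frame(name): name is "scene" or "side" or "wrist"; returns a dict with "frame" (480x640x3 uint8, blue, green, red), "z_map" (480x640 float32, m along the optical axis (not along the pixel's ray), 0 where there is no reading), "vertical_fov" (degrees; the focal length in pixels is half the picture's height over the tangent of half this angle, whatever the lens; pixels are square), "cx", "cy" (the principal point, pixels), "distortion" ([k1, k2, p1, p2, k3] as OpenCV has them; the pictures are not rectified), "xyz" and "orientation" of the camera in the world. Camera axes: x right, y down, z forward; pixel columns grow to the right and rows downward; lengths in m; the calibration is good to about 2 mm. A picture is of the moment at which its call begins.
- r.hand_in(): hands the job in; it is judged then, once.
The state is a dict: "clock": time; "joints": joint angles; "qvel": joint speeds; "tau": joint torques, N m; "tcp_pos": TCP position; "orientation": TCP orientation; "contact_force": force on the tool from outside, world axes, zero at the start; "moment": the same for the moment, N m; "grip_width": finger opening in m; "gripper_force": force on a finger pad.
Only numpy, scipy, OpenCV 4.12 (cv2) and the standard library are available. Lean on these libraries where they do the work, as an engineer would, in place of code of your own. Each camera call takes 0.05 s, during which the arm holds its last target. There are 200 camera calls.

### The job

Two D cells are wanted for the torch. Take the grey tray out from under the riser shelf and slide it fully home under the battery hopper, handle outwards; then press down the black tail of the pawl to lift it clear of the toothed bar and pull the gate only far enough open to drop exactly two of the three cells into the tray (the spool-shaped spacer may stay or fall in too), and slide the gate fully shut again. Leave the tray home and the other things on the cabinet where they stand.

Things in the scene. Friction and masses are not known exactly. Their poses are not given: they have to be found in the camera images.
- hopper: Fixed battery hopper, black side panels, clear open-topped chute. Origin on the surface under its centre. +y: the way the gate opens. Its -x side carries toothed bar and pawl and looks roughly to the robot. Panels: x = +-50 to +-56 mm, y -78 to +88 mm, 105 mm tall. Chute: four bays in a row, centres at y = -57, -19, +19, +57 mm, 35 mm long in y, 66 mm in x, floor (the gate) at z = 60 mm
- tunnel_mouth (a point): Middle, on the surface, of the tunnel's open -y end under the hopper, at hopper (0, -78, 0) mm; axes as the hopper's. The tunnel is 100 mm wide, 54 mm high and 160 mm deep in +y to a stop. The tray slides in here along +y
- gate (a joint): Sliding gate plate under the chute with a toothed bar. 0 = shut (at the start), up to 0.15 m, pulled along the hopper's +y; 2 to 4 N, stays where left; blocked within 3 mm while the pawl is down. It uncovers the bays in turn from the -y end: the first n bays are empty at 0.038 n + 0.003 m; the next piece stays at rest up to 0.038 n + 0.018 m and falls at about 0.038 n + 0.033 m
- gate_grip (a point): Point to grip on the gate's upright black grip, 16 mm wide in the hopper's x, 14 mm in y, from z = 62 to 116 mm; the point is on its centre line at z = 98 mm, 45 mm beyond the hopper's end panel; it moves with the gate
- pawl (a joint): Ratchet pawl on the hopper's -x side, hinged about a pin along the hopper's x at hopper (-66, 20, 76) mm. 0 = nose down between the teeth (as it starts), 0.45 rad = fully lifted (end stop); above 0.35 it is well clear. A stiff pivot keeps it where it is left
- pawl_tail (a point): Middle of the top of the pawl's tail, a black pad 22 x 24 mm at hopper (-69, 68, 101) mm with the pawl down; pressing it down about 20 mm (3 to 5 N) lifts the nose. It lies 13 mm clear of the hopper's side panel
- cell0_center (a point): D cell, a cylinder 61 mm long and 33 mm in diameter, steel ends and dark jacket, 140 g, lying in one of the four bays, axis along the hopper's x; three cells and one spacer fill the bays in any order. The three cells are alike. The point is its centre
- cell1_center (a point): D cell, a cylinder 61 mm long and 33 mm in diameter, steel ends and dark jacket, 140 g, lying in one of the four bays, axis along the hopper's x; three cells and one spacer fill the bays in any order. The three cells are alike. The point is its centre
- cell2_center (a point): D cell, a cylinder 61 mm long and 33 mm in diameter, steel ends and dark jacket, 140 g, lying in one of the four bays, axis along the hopper's x; three cells and one spacer fill the bays in any order. The three cells are alike. The point is its centre
- spacer_center (a point): Spacer: light grey plastic spool, 58 mm long, two 33 mm end discs on a 14 mm core, 30 g, lying in one of the bays like a cell. The point is its centre
- tray_center (a point): Grey tray, 92 (x) x 160 (y) x 40 mm, 180 to 290 g; long walls 8 mm thick (mid-lines x = +-42 mm), floor 4 mm with three short ribs 12 mm high across its middle (y = -38, 0, 38 mm; x within +-18 mm). A handle 18 mm wide, z = 24 to 38 mm, runs from its -y end to y = -158 mm, first under the riser. Site: centre, 20 mm above the underside. Home: centred under the hopper, axes parallel, +y end at the stop, -y end about flush with the hopper
- riser_edge (a point): Fixed wooden riser shelf at the right with a flat black box on it: board 300 mm (x) by 170 mm (y), underside at z = 85 mm, side boards at x = +-143 mm, top of the box at z = 137 mm. Site: middle of the lower edge of its +y side (towards the middle of the cabinet); the board runs 170 mm to -y from it
- caddy_top (a point): Fixed black three-slot remote caddy beside the tray, on one or the other side of it: 78 mm (x) by 150 mm (y), 90 mm tall, two remotes stand in its outer slots up to z = 175 mm. The point is the centre of its top
- coaster: White ceramic coaster, disc 100 mm across, 8 mm tall, beside the tray on the side away from the caddy (bystander). Origin under its centre
- torch: Chrome torch standing on its lens, 52 mm across, 155 mm tall (bystander). Origin under its centre
- mug: White mug, 82 mm across with a handle, 92 mm tall (bystander). Origin under its centre
- candle: Candle jar, 76 mm across, 75 mm tall (bystander). Origin under its centre
- remote0: Grey remote, 20 x 40 x 170 mm, upright in the caddy (bystander). Origin at its lower end
- remote1: The other grey remote, alike (bystander). Origin at its lower end

How it is judged:
On the way, in this order (a step that is already met when the one before it is completed fails the run):
1. the tray is home under the hopper and down on the surface, with all three cells still in the hopper (y of tray_center in the frame of hopper between -0.008 and 0.006 m and x of tray_center in the frame of hopper between -0.008 and 0.008 m and angle between the y axis of tray_center and the y axis of hopper, either way round below 0.12 rad and height (world z) of tray_center below 0.026 m and x of cell0_center in the frame of hopper between -0.03 and 0.03 m and y of cell0_center in the frame of hopper between -0.08 and 0.08 m and z of each of cell0_center, cell1_center, cell2_center in the frame of hopper above 0.068 m and x of cell1_center in the frame of hopper between -0.03 and 0.03 m and y of cell1_center in the frame of hopper between -0.08 and 0.08 m and x of cell2_center in the frame of hopper between -0.03 and 0.03 m and y of cell2_center in the frame of hopper between -0.08 and 0.08 m), for 0.2 s.
2. the pawl is lifted clear while the gate is still shut (value of joint pawl above 0.3 rad and value of joint gate below 0.006 m), for 0.1 s.
3. the gate is partly open and exactly two cells lie in the tray (value of joint gate above 0.03 m and (((x of cell0_center in the frame of tray_center between -0.036 and 0.036 m and y of cell0_center in the frame of tray_center between -0.075 and 0.075 m and z of cell0_center in the frame of tray_center between -0.02 and 0.02 m) and (x of cell1_center in the frame of tray_center between -0.036 and 0.036 m and y of cell1_center in the frame of tray_center between -0.075 and 0.075 m and z of cell1_center in the frame of tray_center between -0.02 and 0.02 m) and (x of cell2_center in the frame of hopper between -0.03 and 0.03 m and y of cell2_center in the frame of hopper between -0.08 and 0.08 m and z of cell2_center in the frame of hopper above 0.068 m)) or ((x of cell0_center in the frame of tray_center between -0.036 and 0.036 m and y of cell0_center in the frame of tray_center between -0.075 and 0.075 m and z of cell0_center in the frame of tray_center between -0.02 and 0.02 m) and (x of cell2_center in the frame of tray_center between -0.036 and 0.036 m and y of cell2_center in the frame of tray_center between -0.075 and 0.075 m and z of cell2_center in the frame of tray_center between -0.02 and 0.02 m) and (x of cell1_center in the frame of hopper between -0.03 and 0.03 m and y of cell1_center in the frame of hopper between -0.08 and 0.08 m and z of cell1_center in the frame of hopper above 0.068 m)) or ((x of cell1_center in the frame of tray_center between -0.036 and 0.036 m and y of cell1_center in the frame of tray_center between -0.075 and 0.075 m and z of cell1_center in the frame of tray_center between -0.02 and 0.02 m) and (x of cell2_center in the frame of tray_center between -0.036 and 0.036 m and y of cell2_center in the frame of tray_center between -0.075 and 0.075 m and z of cell2_center in the frame of tray_center between -0.02 and 0.02 m) and (x of cell0_center in the frame of hopper between -0.03 and 0.03 m and y of cell0_center in the frame of hopper between -0.08 and 0.08 m and z of cell0_center in the frame of hopper above 0.068 m)))), for 0.2 s.
At the end, for the whole second after the job is handed in: The tray stands home under the hopper (within 8 mm, axes within 7 degrees, on the surface), exactly two of the three D cells lie in it and the third is still in the hopper, the gate is shut to within 6 mm and the pawl is still up (above 0.3 rad). The spacer may be in either place (all of step 2 and y of tray_center in the frame of hopper between -0.008 and 0.006 m and x of tray_center in the frame of hopper between -0.008 and 0.008 m and angle between the y axis of tray_center and the y axis of hopper, either way round below 0.12 rad and height (world z) of tray_center below 0.026 m and (((x of cell0_center in the frame of tray_center between -0.036 and 0.036 m and y of cell0_center in the frame of tray_center between -0.075 and 0.075 m and z of cell0_center in the frame of tray_center between -0.02 and 0.02 m) and (x of cell1_center in the frame of tray_center between -0.036 and 0.036 m and y of cell1_center in the frame of tray_center between -0.075 and 0.075 m and z of cell1_center in the frame of tray_center between -0.02 and 0.02 m) and (x of cell2_center in the frame of hopper between -0.03 and 0.03 m and y of cell2_center in the frame of hopper between -0.08 and 0.08 m and z of cell2_center in the frame of hopper above 0.068 m)) or ((x of cell0_center in the frame of tray_center between -0.036 and 0.036 m and y of cell0_center in the frame of tray_center between -0.075 and 0.075 m and z of cell0_center in the frame of tray_center between -0.02 and 0.02 m) and (x of cell2_center in the frame of tray_center between -0.036 and 0.036 m and y of cell2_center in the frame of tray_center between -0.075 and 0.075 m and z of cell2_center in the frame of tray_center between -0.02 and 0.02 m) and (x of cell1_center in the frame of hopper between -0.03 and 0.03 m and y of cell1_center in the frame of hopper between -0.08 and 0.08 m and z of cell1_center in the frame of hopper above 0.068 m)) or ((x of cell1_center in the frame of tray_center between -0.036 and 0.036 m and y of cell1_center in the frame of tray_center between -0.075 and 0.075 m and z of cell1_center in the frame of tray_center between -0.02 and 0.02 m) and (x of cell2_center in the frame of tray_center between -0.036 and 0.036 m and y of cell2_center in the frame of tray_center between -0.075 and 0.075 m and z of cell2_center in the frame of tray_center between -0.02 and 0.02 m) and (x of cell0_center in the frame of hopper between -0.03 and 0.03 m and y of cell0_center in the frame of hopper between -0.08 and 0.08 m and z of cell0_center in the frame of hopper above 0.068 m)))); the robot touches nothing.
It fails at once if a bystander (remotes, coaster, torch, mug, candle) is shifted by more than 30 mm (distance of any of remote0, remote1, coaster, torch, mug, candle from where it was at the start of the episode above 0.03 m).
It fails at once if a bystander is tipped over (angle between any of remote0, remote1, coaster, torch, mug, candle's own z axis and vertical above 0.4 rad).
It also fails if it takes over 72 s, if anything falls off the work surface, if the arm or the gripper's body presses on something with over 40 N, if the wrist force passes 120 N, or if a joint passes its speed limit or range.

## Working session

There is one attempt and no reset: what is moved stays moved. The work goes in short steps, Python scripts to look and compute and a tool call to move; the robot and the scene stay as the last step left them, time stands still between calls to the robot, and variables do not carry over. Pictures are saved under pics/ and viewed, at most 10 in all, crops included, and the job is handed in when it is done.

Besides the shell and the picture viewer there is one more tool, called after "Request:" as a command line: name --argument value ..., lists and objects as JSON in quotes. send_rows: Moves the arm, as the interface text tells. Its arguments: {"type":"object","properties":{"deltas":{"type":"array","items":{"type":"object","properties":{"dx":{"type":"number"},"dy":{"type":"number"},"dz":{"type":"number"},"rx":{"type":"number"},"ry":{"type":"number"},"rz":{"type":"number"}}}},"jaw":{"type":"number"},"newtons":{"type":"number"}},"required":["deltas"]}

```bash
mkdir -p pics
cat > h.py <<'E'
import numpy as np,cv2,pickle
from scipy.spatial.transform import Rotation as R
from bench import r
def grab(n,save=None):
    f=r.grab_frame(n)
    if save: cv2.imwrite('pics/'+save+'.png',f['frame']); pickle.dump(f,open('pics/'+save+'.pkl','wb'))
    return f
def cam(f):
    F=240/np.tan(np.radians(f['vertical_fov'])/2)
    K=np.array([[F,0,f['cx']],[0,F,f['cy']],[0,0,1]]);o=np.array(f['orientation'])
    M=R.from_rotvec(o).as_matrix() if o.size==3 else (o if o.shape==(3,3) else R.from_quat(o).as_matrix())
    return K,np.array(f['distortion'],float),M,np.array(f['xyz'])
def rays(f,px):
    K,D,M,t=cam(f)
    u=cv2.undistortPoints(np.array(px,float).reshape(-1,1,2),K,D).reshape(-1,2)
    return np.c_[u,np.ones(len(u))]@M.T,t
def plane(f,px,z):
    d,t=rays(f,px); return t+d*((z-t[2])/d[:,2:])
def cloud(f):
    v,u=np.mgrid[0:480,0:640]; d,t=rays(f,np.c_[u.ravel(),v.ravel()])
    return (t+d*f['z_map'].reshape(-1,1)).reshape(480,640,3)
E
python3 - <<'E'
from h import *
for n in ('scene','side'):
    f=grab(n,n+'0'); print(n,f['xyz'],f['orientation'],f['vertical_fov'],f['distortion'],(f['z_map']>0).mean())
print(r.get_obs())
E
```

```text
scene [ 1.39554911 -0.18539279  1.05573212] [-1.95067985 -1.55760845  0.61641333] 46.418935162758046 [0.0266126 0.        0.        0.        0.       ] 0.9959928385416666
side [-0.14505294 -0.83512811  0.82369094] [-2.08383935  0.71092823 -0.39600312] 52.46564325097994 [-0.06191879  0.          0.          0.          0.        ] 0.9959147135416667
{'clock': 0.1, 'joints': array([-1.43912056,  0.47775787,  0.02236564,  1.55633974, -0.01150167,
        1.10928878, -0.08309652]), 'qvel': array([-0.00030945, -0.00242845,  0.00048455, -0.00145663, -0.001029  ,
        0.00154938, -0.00017487]), 'tau': array([ 3.60868893e-03, -5.97762644e+01,  1.61319997e+00, -2.81956565e+01,
        1.28133970e-02,  4.93273212e-03,  7.07604215e-06]), 'tcp_pos': array([0.16020379, 0.65519013, 0.24140168]), 'orientation': array([-3.75725148e-01, -3.11897409e+00,  2.61346620e-03]), 'contact_force': array([ 0.53676348, -0.64512826,  0.06909816]), 'moment': array([0.07524914, 0.00614459, 0.01296293]), 'gripper_force': 0.0, 'grip_width': 0.08514700966320417}
```

View pics/scene0.png

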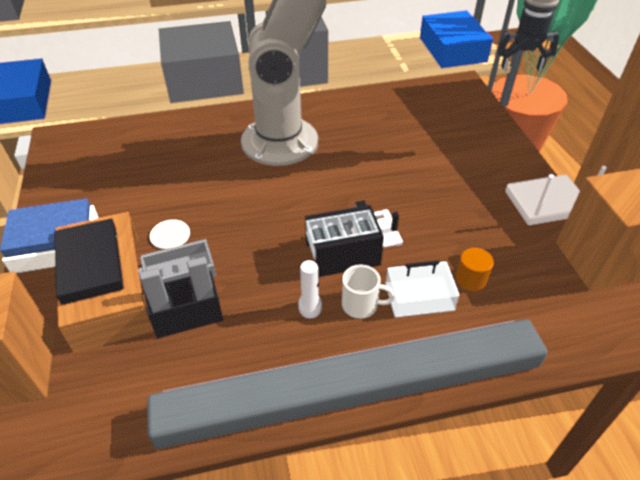

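View pics/side0.png

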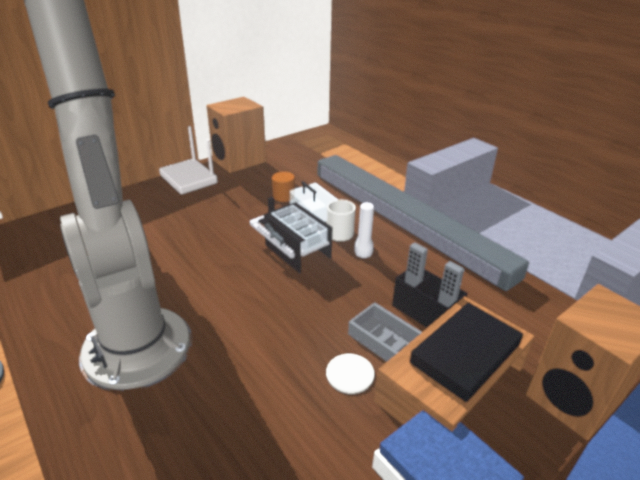

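The scene view shows the hopper at about (345,240), the caddy at (180,290) and the riser at the left. The side view shows the tray at (385,330), its +y end sticking out of the riser and the coaster at (350,373). I'll build a top-down map from depth.

```bash
cat > top.py <<'E'
from h import *
import sys
def topmap(names,x0,x1,y0,y1,s,out,zmax=0.3):
    H,W=int((x1-x0)/s),int((y1-y0)/s); im=np.zeros((H,W,3),np.uint8); zz=np.full((H,W),-1.)
    for n in names:
        f=pickle.load(open('pics/'+n+'.pkl','rb')); P=cloud(f).reshape(-1,3); C=f['frame'].reshape(-1,3)
        ok=(f['z_map'].ravel()>0)&(P[:,2]<zmax); P=P[ok];C=C[ok]
        i=((x1-P[:,0])/s).astype(int); j=((y1-P[:,1])/s).astype(int)
        k=(i>=0)&(i<H)&(j>=0)&(j<W); P,C,i,j=P[k],C[k],i[k],j[k]
        o=np.argsort(P[:,2])
        for a in o:
            if P[a,2]>zz[i[a],j[a]]: zz[i[a],j[a]]=P[a,2]; im[i[a],j[a]]=C[a]
    im=cv2.dilate(im,np.ones((2,2)))
    for x in np.arange(np.ceil(x0*10)/10,x1,.1):
        r_=int((x1-x)/s); cv2.line(im,(0,r_),(W,r_),(0,255,255),1); cv2.putText(im,'x%.1f'%x,(0,r_),0,.4,(0,255,0))
    for y in np.arange(np.ceil(y0*10)/10,y1,.1):
        c=int((y1-y)/s); cv2.line(im,(c,0),(c,H),(0,255,255),1); cv2.putText(im,'y%.1f'%y,(c,12),0,.4,(0,255,0))
    cv2.imwrite('pics/'+out+'.png',im); return zz
E
python3 - <<'E'
from top import *
topmap(['scene0','side0'],.35,1.0,-.75,.4,.00155,'map0')
E
```

```text
(no output)
```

View pics/map0.png

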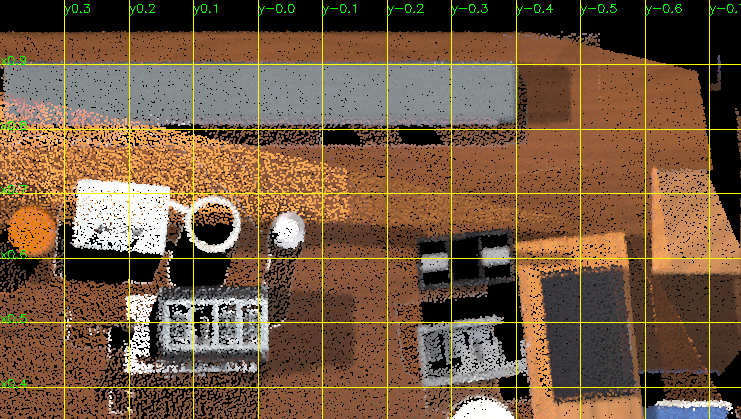

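Request:
send_rows --deltas '[{"dx":290,"dy":-596,"dz":90,"rz":14},{"dx":290,"dy":-596,"dz":90,"rz":14},{"dx":290,"dy":-596,"dz":90,"rz":14},{"dx":290,"dy":-596,"dz":90,"rz":14},{"dx":290,"dy":-596,"dz":90,"rz":14}]'

```text
$.deltas[0]: bad value
```

Run:
```python
from h import *
f=pickle.load(open('pics/scene0.pkl','rb'));g=pickle.load(open('pics/side0.pkl','rb'))
for n,q in(('scene',f),('side',g)):
    P=cloud(q).reshape(-1,3);C=q['frame'].reshape(-1,3).max(1)
    # hopper top z 97..112, dark
    m=(abs(P[:,2]-.105)<.006)&(P[:,0]>.4)&(P[:,0]<.58)&(P[:,1]>-.06)&(P[:,1]<.22)
    a=P[m&(C<90)][:,:2]; rc=cv2.minAreaRect((a*1000).astype(np.float32)); print(n,'hop',rc,len(a),np.round(np.percentile(a,[2,98],0),3).tolist())
    m=(abs(P[:,2]-.04)<.005)&(P[:,0]>.37)&(P[:,0]<.53)&(P[:,1]>-.42)&(P[:,1]<-.2)
    a=P[m][:,:2]
    if len(a): print('tray',cv2.minAreaRect((a*1000).astype(np.float32)),len(a),np.round(np.percentile(a,[2,98],0),3).tolist())
```

```text
scene hop ((489.4549560546875, 94.33016204833984), (134.2176971435547, 217.6781768798828), 3.848539352416992) 765 [[0.426, -0.008], [0.555, 0.192]]
tray ((458.969482421875, -335.96270751953125), (97.68184661865234, 165.94410705566406), 7.728917598724365) 446 [[0.406, -0.415], [0.508, -0.252]]
side hop ((482.92108154296875, 93.923828125), (132.51773071289062, 216.83790588378906), 2.251936197280884) 365 [[0.425, -0.008], [0.549, 0.197]]
tray ((456.2636413574219, -316.4299011230469), (96.76395416259766, 136.41090393066406), 6.251767635345459) 552 [[0.404, -0.383], [0.506, -0.248]]
```

Request:
send_rows --deltas '[{"dx":20,"dy":-36,"dz":6,"rz":5},{"dx":40,"dy":-72,"dz":12,"rz":10},{"dx":60,"dy":-108,"dz":20,"rz":16},{"dx":80,"dy":-144,"dz":30,"rz":18},{"dx":100,"dy":-180,"dz":40,"rz":18}]'

```text
$.deltas[0]: bad value
```

Request:
send_rows --deltas '[{"dx":20,"dy":-36,"dz":6},{"dx":40,"dy":-72,"dz":12},{"dx":60,"dy":-108,"dz":20},{"dx":80,"dy":-144,"dz":30},{"dx":100,"dy":-180,"dz":40}]'

```text
$.deltas[0]: bad value
```

Request:
send_rows --deltas '[{"dx":20,"dy":-36},{"dx":40,"dy":-72},{"dx":60,"dy":-108},{"dx":80,"dy":-144},{"dx":100,"dy":-180}]'

```text
$.deltas[0]: bad value
```

Run:
```python
from h import *
f=grab('wrist','w1'); print(f['xyz'],f['orientation'],f['vertical_fov']); o=r.get_obs(); print(o['clock'],o['tcp_pos'],R.from_rotvec(o['orientation']).as_matrix().round(3).tolist())
```

```text
[0.07995274 0.67555937 0.37314924] [2.25911443 1.77338423 0.28757908] 58.45469267911013
0.15 [0.16024582 0.65526304 0.24156215] [[-0.971, 0.238, -0.0], [0.238, 0.971, -0.001], [-0.0, -0.001, -1.0]]
```

View pics/w1.png

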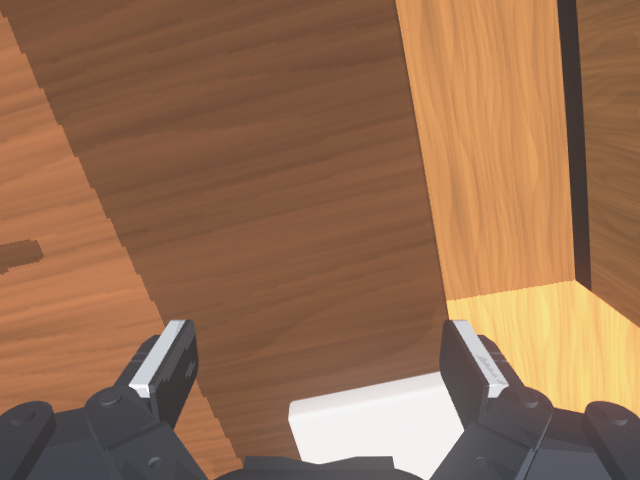

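The wrist view shows only the router at (370,420) below the open fingers. The moves were refused, so I'll try again with all six keys given.

Request:
send_rows --deltas '[{"dx":20,"dy":-36,"dz":6,"rx":0,"ry":0,"rz":5},{"dx":40,"dy":-72,"dz":12,"rx":0,"ry":0,"rz":10},{"dx":60,"dy":-108,"dz":20,"rx":0,"ry":0,"rz":16},{"dx":80,"dy":-144,"dz":30,"rx":0,"ry":0,"rz":17},{"dx":100,"dy":-180,"dz":40,"rx":0,"ry":0,"rz":17}]'

```text
clock: 0.57
tcp_pos: [0.2601, 0.475, 0.2818]
orientation: [0.091, -3.14, 0.001]
contact_force: [1.1, 0.5, 1.5]
grip_width: 0.0856
gripper_force: 0.0
```

Request:
send_rows --deltas '[{"dx":20,"dy":-36,"dz":12,"rx":0,"ry":0,"rz":0},{"dx":40,"dy":-72,"dz":24,"rx":0,"ry":0,"rz":0},{"dx":60,"dy":-108,"dz":36,"rx":0,"ry":0,"rz":0},{"dx":80,"dy":-144,"dz":48,"rx":0,"ry":0,"rz":0},{"dx":100,"dy":-180,"dz":60,"rx":0,"ry":0,"rz":0}]'

```text
clock: 0.98
tcp_pos: [0.3571, 0.3002, 0.3407]
orientation: [0.089, -3.14, -0.0]
contact_force: [1.0, 0.6, -0.1]
grip_width: 0.0855
gripper_force: 0.0
```

Request:
send_rows --deltas '[{"dx":20,"dy":-36,"dz":0,"rx":0,"ry":0,"rz":0},{"dx":40,"dy":-72,"dz":0,"rx":0,"ry":0,"rz":0},{"dx":60,"dy":-108,"dz":0,"rx":0,"ry":0,"rz":0},{"dx":80,"dy":-144,"dz":0,"rx":0,"ry":0,"rz":0},{"dx":100,"dy":-180,"dz":0,"rx":0,"ry":0,"rz":0}]'

```text
clock: 1.4
tcp_pos: [0.457, 0.1202, 0.3403]
orientation: [-0.089, 3.14, 0.001]
contact_force: [1.0, 0.2, -0.3]
grip_width: 0.0856
gripper_force: 0.0
```

Run:
```python
from h import *
from top import topmap
f=grab('wrist','w2'); o=r.get_obs(); print(f['xyz'],o['clock'],o['tcp_pos'],R.from_rotvec(o['orientation']).as_matrix().round(3).tolist())
```

```text
[0.37445481 0.11612361 0.47202807] 1.45 [0.4605356  0.11190504 0.34059034] [[-0.999, -0.047, 0.003], [-0.047, 0.999, -0.003], [-0.003, -0.003, -1.0]]
```

View pics/w2.png

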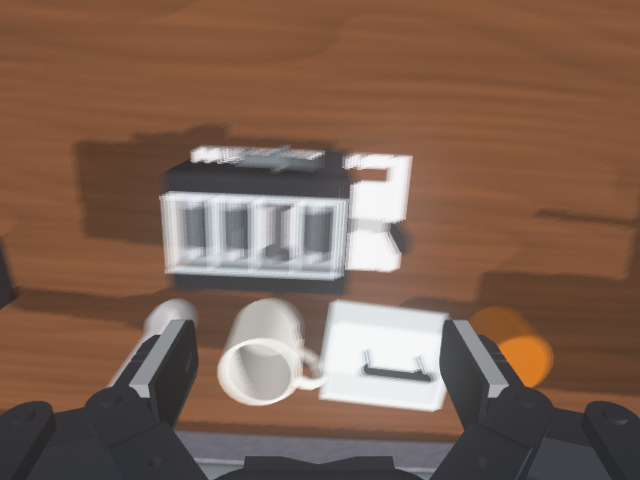

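The wrist view (blurred) shows the hopper: cells at px x=195, 236 and 320 and the spool spacer at x=278, the third bay, so I need bays 1 and 2 emptied. The gate plate and grip are at (400,238).

Request:
send_rows --deltas '[{"dx":0,"dy":0,"dz":0,"rx":0,"ry":0,"rz":0},{"dx":0,"dy":0,"dz":0,"rx":0,"ry":0,"rz":0}]'

```text
clock: 1.62
tcp_pos: [0.4566, 0.1219, 0.34]
orientation: [0.086, -3.14, -0.0]
contact_force: [-0.4, 1.7, -0.2]
grip_width: 0.0855
gripper_force: 0.0
```

Run:
```python
from h import *
f=grab('wrist','w3'); P=cloud(f); C=f['frame'].max(2)
z=P[...,2]; reg=np.zeros(z.shape,bool); reg[100:310,130:440]=1
m=reg&(abs(z-.105)<.004)&(C<110)
m=cv2.morphologyEx(m.astype(np.uint8),cv2.MORPH_OPEN,np.ones((3,3)))
n,l,s,c=cv2.connectedComponentsWithStats(m)
for i in range(1,n):
    if s[i,4]>30:
        a=P[l==i][:,:2]*1000; print(s[i],cv2.minAreaRect(a.astype(np.float32)), a.mean(0).round(1), np.median(z[l==i]).round(4))
# all points z in 100..120
m=reg&(z>.108)&(z<.125); a=P[m][:,:3]; 
n,l,s,c=cv2.connectedComponentsWithStats(m.astype(np.uint8))
for i in range(1,n):
    if s[i,4]>15: a=P[l==i]*1000; print('hi',s[i],a.mean(0).round(1),cv2.minAreaRect(a[:,:2].astype(np.float32)))
im=f['frame'][100:310,130:440]; cv2.imwrite('pics/w3c.png',cv2.resize(im,None,fx=2.5,fy=2.5,interpolation=cv2.INTER_CUBIC))
print(r.get_obs()['tcp_pos'])
```

```text
[ 166  169  193  126 7699] ((497.67718505859375, 74.20771789550781), (112.96678161621094, 167.23565673828125), 0.5081449151039124) [491.   78.4] 0.105
hi [397 234  18  20 316] [494.8 201.8 115. ] ((495.99603271484375, 202.47882080078125), (16.680925369262695, 13.920387268066406), 0.02339892089366913)
[0.45617858 0.12305335 0.33995951]
```

View pics/w3c.png

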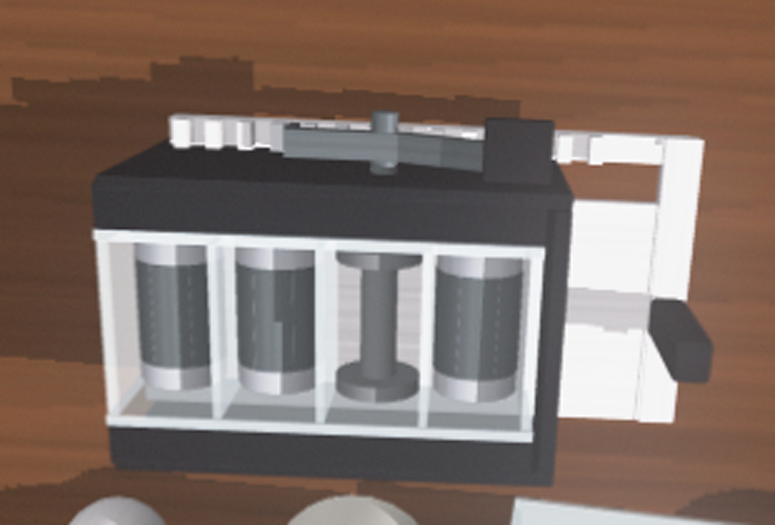

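The close view is sharp: hopper top corners at crop (95,180)-(555,480), gate grip at (680,340), pawl tail at (518,150), and the order cell, cell, spacer, cell from the -y end. Hopper origin is about (0.4977, 0.0692), yaw about 0.6°. Next is the tray.

Request:
send_rows --deltas '[{"dx":0,"dy":-40,"dz":0,"rx":0,"ry":0,"rz":2},{"dx":0,"dy":-80,"dz":0,"rx":0,"ry":0,"rz":3},{"dx":0,"dy":-120,"dz":0,"rx":0,"ry":0,"rz":4},{"dx":0,"dy":-160,"dz":0,"rx":0,"ry":0,"rz":4},{"dx":0,"dy":-200,"dz":0,"rx":0,"ry":0,"rz":4}]'

```text
clock: 2.08
tcp_pos: [0.4563, -0.0775, 0.3402]
orientation: [-0.205, 3.135, 0.001]
contact_force: [1.0, -0.7, 0.6]
grip_width: 0.0854
gripper_force: 0.0
```

Request:
send_rows --deltas '[{"dx":0,"dy":-40,"dz":0,"rx":0,"ry":0,"rz":0},{"dx":0,"dy":-80,"dz":0,"rx":0,"ry":0,"rz":0},{"dx":0,"dy":-120,"dz":0,"rx":0,"ry":0,"rz":0},{"dx":0,"dy":-150,"dz":0,"rx":0,"ry":0,"rz":0},{"dx":0,"dy":-150,"dz":0,"rx":0,"ry":0,"rz":0}]'

```text
clock: 2.5
tcp_pos: [0.4558, -0.2325, 0.3405]
orientation: [-0.19, 3.136, -0.004]
contact_force: [-0.7, 1.3, 0.7]
grip_width: 0.085
gripper_force: 0.0
```

Request:
send_rows --deltas '[{"dx":0,"dy":0,"dz":0,"rx":0,"ry":0,"rz":0},{"dx":0,"dy":0,"dz":0,"rx":0,"ry":0,"rz":0}]'

```text
clock: 2.67
tcp_pos: [0.4573, -0.2256, 0.3398]
orientation: [0.203, -3.134, -0.002]
contact_force: [-0.2, 0.3, -0.6]
grip_width: 0.0852
gripper_force: 0.0
```

Run:
```python
from h import *
f=grab('wrist','w4'); P=cloud(f); z=P[...,2]
m=((abs(z-.04)<.006)&(P[...,0]>.36)&(P[...,0]<.54)&(P[...,1]>-.44)&(P[...,1]<-.2)).astype(np.uint8)
n,l,s,c=cv2.connectedComponentsWithStats(m)
for i in range(1,n):
    if s[i,4]>100: a=P[l==i]*1000; print(s[i],cv2.minAreaRect(a[:,:2].astype(np.float32)),cv2.boxPoints(cv2.minAreaRect(a[:,:2].astype(np.float32))).round(0).tolist())
o=r.get_obs(); print(o['clock'],o['tcp_pos'],R.from_rotvec(o['orientation']).as_matrix().round(3).tolist())
```

```text
[ 111  120  186   92 4055] ((459.60400390625, -342.499755859375), (92.61302947998047, 188.45526123046875), 7.136191368103027) [[402.0, -255.0], [425.0, -442.0], [517.0, -430.0], [494.0, -243.0]]
2.7167 [ 0.45732371 -0.22532761  0.3398527 ] [[-0.991, -0.13, -0.001], [-0.13, 0.991, 0.001], [0.0, 0.001, -1.0]]
```

View pics/w4.png

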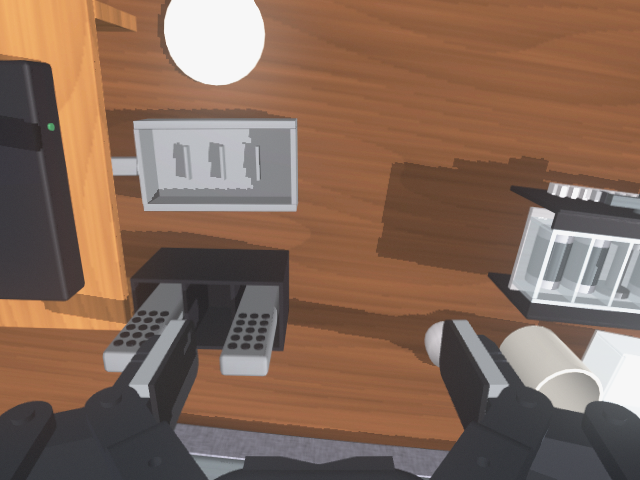

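The tray is at px (215,165) with its handle at (122,165) just under the riser edge; it has a thin +y end wall at x=297. Yaw is 7.1° and the wall midpoint is about (448,-250). I'll grip that wall.

Request:
send_rows --jaw 40 --deltas '[{"dx":-9,"dy":-26,"dz":-38,"rx":0,"ry":0,"rz":0},{"dx":-9,"dy":-26,"dz":-78,"rx":0,"ry":0,"rz":0},{"dx":-9,"dy":-26,"dz":-118,"rx":0,"ry":0,"rz":0},{"dx":-9,"dy":-26,"dz":-158,"rx":0,"ry":0,"rz":0},{"dx":-9,"dy":-26,"dz":-198,"rx":0,"ry":0,"rz":0}]'

```text
clock: 3.13
tcp_pos: [0.4483, -0.2513, 0.1403]
orientation: [-0.205, 3.134, 0.002]
contact_force: [0.8, 0.4, 0.5]
grip_width: 0.0401
gripper_force: 0.0
```

Request:
send_rows --deltas '[{"dx":0,"dy":0,"dz":-20,"rx":0,"ry":0,"rz":0},{"dx":0,"dy":0,"dz":-40,"rx":0,"ry":0,"rz":0},{"dx":0,"dy":0,"dz":-40,"rx":0,"ry":0,"rz":0}]'

```text
clock: 3.38
tcp_pos: [0.4462, -0.2502, 0.0987]
orientation: [0.204, -3.129, -0.006]
contact_force: [-0.8, 0.2, 0.4]
grip_width: 0.0404
gripper_force: 0.0
```

Request:
send_rows --deltas '[{"dx":0,"dy":0,"dz":-25,"rx":0,"ry":0,"rz":0},{"dx":0,"dy":0,"dz":-50,"rx":0,"ry":0,"rz":0},{"dx":0,"dy":0,"dz":-72,"rx":0,"ry":0,"rz":0},{"dx":0,"dy":0,"dz":-72,"rx":0,"ry":0,"rz":0}]'

```text
clock: 3.72
tcp_pos: [0.447, -0.2511, 0.0282]
orientation: [0.203, -3.132, -0.005]
contact_force: [-0.2, -0.0, -1.1]
grip_width: 0.0398
gripper_force: 0.0
```

Request:
send_rows --jaw 0 --newtons 40 --deltas '[{"dx":0,"dy":0,"dz":0,"rx":0,"ry":0,"rz":0},{"dx":0,"dy":0,"dz":0,"rx":0,"ry":0,"rz":0},{"dx":0,"dy":0,"dz":0,"rx":0,"ry":0,"rz":0},{"dx":0,"dy":0,"dz":0,"rx":0,"ry":0,"rz":0},{"dx":0,"dy":0,"dz":0,"rx":0,"ry":0,"rz":0}]'

```text
clock: 4.13
tcp_pos: [0.449, -0.2538, 0.0321]
orientation: [-0.199, 3.132, -0.001]
contact_force: [-0.7, 1.0, 6.7]
grip_width: 0.004
gripper_force: 42.5
```

Run:
```python
from h import *
f=pickle.load(open('pics/w4.pkl','rb')); print(plane(f,[[163,248],[288,252],[285,348]],.09).round(3).tolist()); print(plane(f,[[92,0],[128,327]],.085).round(3).tolist())
print(r.get_obs()['tcp_pos'])
```

```text
[[0.532, -0.364, 0.09], [0.52, -0.245, 0.09], [0.626, -0.237, 0.09]]
[[0.324, -0.429, 0.085], [0.626, -0.401, 0.085]]
[ 0.44902832 -0.25383308  0.03205488]
```

Request:
send_rows --deltas '[{"dx":-1,"dy":12,"dz":3,"rx":0,"ry":0,"rz":0},{"dx":-3,"dy":26,"dz":3,"rx":0,"ry":0,"rz":0},{"dx":-6,"dy":46,"dz":3,"rx":0,"ry":0,"rz":0},{"dx":-8,"dy":66,"dz":3,"rx":0,"ry":0,"rz":0},{"dx":-10,"dy":80,"dz":3,"rx":0,"ry":0,"rz":0}]'

```text
clock: 4.55
tcp_pos: [0.4377, -0.1717, 0.0339]
orientation: [-0.2, 3.135, 0.002]
contact_force: [0.8, 0.5, -1.4]
grip_width: 0.004
gripper_force: 41.2
```

Request:
send_rows --deltas '[{"dx":2,"dy":20,"dz":0,"rx":0,"ry":0,"rz":0},{"dx":5,"dy":40,"dz":0,"rx":0,"ry":0,"rz":0},{"dx":8,"dy":60,"dz":0,"rx":0,"ry":0,"rz":-2},{"dx":10,"dy":70,"dz":0,"rx":0,"ry":0,"rz":-4.5},{"dx":12,"dy":75,"dz":-1,"rx":0,"ry":0,"rz":-6.7}]'

```text
clock: 4.97
tcp_pos: [0.4504, -0.0963, 0.033]
orientation: [-0.017, 3.14, 0.002]
contact_force: [0.4, -0.7, -1.1]
grip_width: 0.0044
gripper_force: 41.2
```

Request:
send_rows --jaw 40 --deltas '[{"dx":0,"dy":0,"dz":0,"rx":0,"ry":0,"rz":0},{"dx":0,"dy":0,"dz":0,"rx":0,"ry":0,"rz":0},{"dx":0,"dy":0,"dz":0,"rx":0,"ry":0,"rz":0},{"dx":0,"dy":0,"dz":20,"rx":0,"ry":0,"rz":0},{"dx":0,"dy":0,"dz":60,"rx":0,"ry":0,"rz":0}]'

```text
clock: 5.38
tcp_pos: [0.447, -0.0993, 0.0906]
orientation: [0.014, -3.135, 0.001]
contact_force: [0.8, 0.4, 1.3]
grip_width: 0.0398
gripper_force: 0.0
```

Request:
send_rows --deltas '[{"dx":0,"dy":-10,"dz":40,"rx":0,"ry":0,"rz":0},{"dx":0,"dy":-30,"dz":80,"rx":0,"ry":0,"rz":0},{"dx":0,"dy":-60,"dz":110,"rx":0,"ry":0,"rz":0},{"dx":0,"dy":-60,"dz":110,"rx":0,"ry":0,"rz":0},{"dx":0,"dy":-60,"dz":110,"rx":0,"ry":0,"rz":0}]'

```text
clock: 5.8
tcp_pos: [0.4504, -0.1614, 0.2043]
orientation: [-0.009, 3.136, -0.0]
contact_force: [0.1, 0.3, -0.2]
grip_width: 0.0398
gripper_force: 0.0
```

Run:
```python
from h import *
f=grab('wrist','w5'); P=cloud(f); z=P[...,2]
m=((abs(z-.038)<.006)&(P[...,0]>.36)&(P[...,0]<.54)&(P[...,1]>-.4)&(P[...,1]<-.05)).astype(np.uint8)
n,l,s,c=cv2.connectedComponentsWithStats(m)
for i in range(1,n):
    if s[i,4]>100:
        a=P[l==i]*1000; R_=cv2.minAreaRect(a[:,:2].astype(np.float32)); print(s[i],R_,cv2.boxPoints(R_).round(0).tolist(),a.min(0),a.max(0))
        h=a[a[:,1]<a[:,1].min()+70]; print('handle',cv2.minAreaRect(h[:,:2].astype(np.float32)))
o=r.get_obs(); print(o['clock'],o['tcp_pos'],R.from_rotvec(o['orientation']).as_matrix().round(3).tolist())
```

```text
[   86   148   333   126 10357] ((450.823486328125, -210.57913208007812), (92.8504638671875, 237.99798583984375), 0.21491770446300507) [[404.0, -92.0], [405.0, -330.0], [498.0, -329.0], [497.0, -91.0]] [ 404.03508449 -329.60265028   32.00079807] [497.09594312 -91.56817087  43.09974508]
handle ((450.6792907714844, -294.58026123046875), (18.03619384765625, 69.97927856445312), 0.2992994785308838)
5.85 [ 0.44946666 -0.15948578  0.20258342] [[-1.0, -0.008, 0.002], [-0.008, 1.0, 0.001], [-0.002, 0.001, -1.0]]
```

View pics/w5.png

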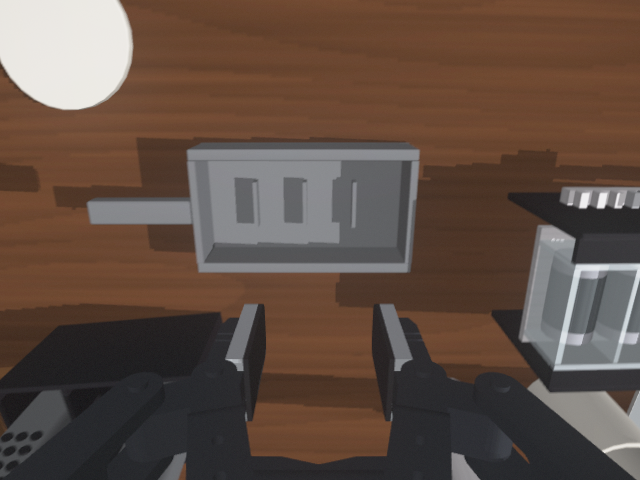

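The picture shows the tray squared up at px (300,205), its handle at (140,210) and clear table all the way to the hopper. I'll turn the wrist 90° and grip the handle close to the tray.

Request:
send_rows --deltas '[{"dx":0,"dy":-20,"dz":0,"rx":0,"ry":0,"rz":7},{"dx":0,"dy":-45,"dz":0,"rx":0,"ry":0,"rz":14},{"dx":0,"dy":-70,"dz":0,"rx":0,"ry":0,"rz":21},{"dx":0,"dy":-95,"dz":0,"rx":0,"ry":0,"rz":28},{"dx":1,"dy":-108,"dz":0,"rx":0,"ry":0,"rz":35}]'

```text
clock: 6.27
tcp_pos: [0.4491, -0.2682, 0.2003]
orientation: [0.965, -2.986, -0.002]
contact_force: [0.3, -0.4, -0.7]
grip_width: 0.0401
gripper_force: 0.0
```

Request:
send_rows --deltas '[{"dx":0,"dy":0,"dz":-10,"rx":0,"ry":0,"rz":7},{"dx":0,"dy":0,"dz":-20,"rx":0,"ry":0,"rz":14},{"dx":0,"dy":0,"dz":-30,"rx":0,"ry":0,"rz":21},{"dx":0,"dy":0,"dz":-40,"rx":0,"ry":0,"rz":28},{"dx":0,"dy":0,"dz":-50,"rx":0,"ry":0,"rz":35}]'

```text
clock: 6.68
tcp_pos: [0.4481, -0.2653, 0.1552]
orientation: [1.526, -2.732, -0.015]
contact_force: [-0.0, 0.3, -1.7]
grip_width: 0.0399
gripper_force: 0.0
```

Request:
send_rows --deltas '[{"dx":0,"dy":0,"dz":-10,"rx":0,"ry":0,"rz":7},{"dx":0,"dy":0,"dz":-20,"rx":0,"ry":0,"rz":14},{"dx":0,"dy":0,"dz":-40,"rx":0,"ry":0,"rz":20},{"dx":0,"dy":0,"dz":-50,"rx":0,"ry":0,"rz":20},{"dx":0,"dy":0,"dz":-50,"rx":0,"ry":0,"rz":20}]'

```text
clock: 7.1
tcp_pos: [0.4458, -0.2654, 0.1034]
orientation: [1.974, -2.429, -0.021]
contact_force: [-0.3, -1.1, -0.8]
grip_width: 0.04
gripper_force: 0.0
```

Run:
```python
from h import *
o=r.get_obs(); print(o['clock'],o['tcp_pos'],o['joints'].round(2),R.from_rotvec(o['orientation']).as_matrix().round(3).tolist())
```

```text
7.1 [ 0.44580497 -0.26535306  0.1033876 ] [ 0.97  0.51 -0.7   2.    0.45  0.81  2.95] [[-0.205, -0.979, -0.017], [-0.979, 0.205, 0.003], [0.0, 0.017, -1.0]]
```

Request:
send_rows --deltas '[{"dx":0,"dy":0,"dz":10,"rx":0,"ry":0,"rz":-7},{"dx":0,"dy":0,"dz":20,"rx":0,"ry":0,"rz":-14},{"dx":0,"dy":0,"dz":20,"rx":0,"ry":0,"rz":-21},{"dx":0,"dy":0,"dz":20,"rx":0,"ry":0,"rz":-28},{"dx":0,"dy":0,"dz":20,"rx":0,"ry":0,"rz":-35}]'

```text
clock: 7.52
tcp_pos: [0.4488, -0.2659, 0.1271]
orientation: [1.14, -2.916, -0.015]
contact_force: [-0.7, 0.2, -0.7]
grip_width: 0.0401
gripper_force: 0.0
```

Request:
send_rows --deltas '[{"dx":0,"dy":0,"dz":0,"rx":0,"ry":0,"rz":-7},{"dx":0,"dy":0,"dz":0,"rx":0,"ry":0,"rz":-14},{"dx":0,"dy":0,"dz":0,"rx":0,"ry":0,"rz":-21},{"dx":0,"dy":0,"dz":0,"rx":0,"ry":0,"rz":-28},{"dx":0,"dy":0,"dz":0,"rx":0,"ry":0,"rz":-35}]'

```text
clock: 7.93
tcp_pos: [0.4489, -0.2657, 0.127]
orientation: [0.21, -3.126, -0.02]
contact_force: [0.1, 0.8, -0.6]
grip_width: 0.0404
gripper_force: 0.0
```

Request:
send_rows --deltas '[{"dx":0,"dy":0,"dz":0,"rx":0,"ry":0,"rz":-7},{"dx":0,"dy":0,"dz":0,"rx":0,"ry":0,"rz":-14},{"dx":0,"dy":0,"dz":0,"rx":0,"ry":0,"rz":-21},{"dx":0,"dy":0,"dz":0,"rx":0,"ry":0,"rz":-28},{"dx":0,"dy":0,"dz":0,"rx":0,"ry":0,"rz":-35}]'

```text
clock: 8.35
tcp_pos: [0.4489, -0.2658, 0.1271]
orientation: [-0.74, -3.048, -0.022]
contact_force: [0.0, -0.1, -0.3]
grip_width: 0.0399
gripper_force: 0.0
```

Request:
send_rows --deltas '[{"dx":0,"dy":0,"dz":0,"rx":0,"ry":0,"rz":-7},{"dx":0,"dy":0,"dz":0,"rx":0,"ry":0,"rz":-14},{"dx":0,"dy":0,"dz":0,"rx":0,"ry":0,"rz":-21},{"dx":0,"dy":0,"dz":0,"rx":0,"ry":0,"rz":-28},{"dx":0,"dy":0,"dz":0,"rx":0,"ry":0,"rz":-35}]'

```text
clock: 8.77
tcp_pos: [0.449, -0.2658, 0.1271]
orientation: [-1.625, -2.688, -0.023]
contact_force: [0.9, 0.1, 0.6]
grip_width: 0.0399
gripper_force: 0.0
```

Request:
send_rows --deltas '[{"dx":0,"dy":0,"dz":0,"rx":0,"ry":0,"rz":-7},{"dx":0,"dy":0,"dz":0,"rx":0,"ry":0,"rz":-14},{"dx":0,"dy":0,"dz":0,"rx":0,"ry":0,"rz":-21},{"dx":0,"dy":0,"dz":0,"rx":0,"ry":0,"rz":-28},{"dx":0,"dy":0,"dz":0,"rx":0,"ry":0,"rz":-28}]'

```text
clock: 9.18
tcp_pos: [0.4491, -0.2657, 0.1272]
orientation: [2.223, 2.216, 0.022]
contact_force: [0.1, 0.0, 0.8]
grip_width: 0.0404
gripper_force: 0.0
```

Run:
```python
from h import *
o=r.get_obs(); print(o['clock'],o['tcp_pos'],o['joints'].round(2),R.from_rotvec(o['orientation']).as_matrix().round(3).tolist())
```

```text
9.1833 [ 0.44909772 -0.26574661  0.12718117] [ 0.46  0.37 -0.05  2.02  0.01  0.74  0.41] [[0.003, 1.0, 0.012], [1.0, -0.003, 0.008], [0.008, 0.012, -1.0]]
```

Request:
send_rows --deltas '[{"dx":1.5,"dy":-2,"dz":-30,"rx":-0.5,"ry":0.7,"rz":0.4},{"dx":1.5,"dy":-2,"dz":-60,"rx":-0.5,"ry":0.7,"rz":0.4},{"dx":1.5,"dy":-2,"dz":-85,"rx":-0.5,"ry":0.7,"rz":0.4},{"dx":1.5,"dy":-2,"dz":-98,"rx":-0.5,"ry":0.7,"rz":0.4},{"dx":1.5,"dy":-2,"dz":-98,"rx":-0.5,"ry":0.7,"rz":0.4}]'

```text
clock: 9.6
tcp_pos: [0.4485, -0.2673, 0.0264]
orientation: [-2.205, -2.231, 0.005]
contact_force: [-0.5, 0.3, -0.2]
grip_width: 0.0398
gripper_force: 0.0
```

Request:
send_rows --jaw 0 --newtons 50 --deltas '[{"dx":0,"dy":0,"dz":0,"rx":0,"ry":0,"rz":0},{"dx":0,"dy":0,"dz":0,"rx":0,"ry":0,"rz":0},{"dx":0,"dy":0,"dz":0,"rx":0,"ry":0,"rz":0},{"dx":0,"dy":0,"dz":0,"rx":0,"ry":0,"rz":0}]'

```text
clock: 9.93
tcp_pos: [0.451, -0.2694, 0.0303]
orientation: [2.21, 2.23, -0.001]
contact_force: [-0.0, 0.4, -0.6]
grip_width: 0.0169
gripper_force: 51.0
```

Run:
```python
from h import *
o=r.get_obs(); print(o['clock'],o['tcp_pos'],o['grip_width'],o['contact_force'],R.from_rotvec(o['orientation']).as_matrix().round(3).tolist())
f=grab('scene'); P=cloud(f); g=grab('wrist')
```

```text
9.9333 [ 0.45098903 -0.26943489  0.03028654] 0.016888689922363437 [-0.00078901  0.35558484 -0.60534381] [[-0.009, 1.0, 0.001], [1.0, 0.009, -0.002], [-0.002, 0.001, -1.0]]
```

Request:
send_rows --deltas '[{"dx":0,"dy":15,"dz":0,"rx":0,"ry":0,"rz":0},{"dx":0,"dy":30,"dz":0,"rx":0,"ry":0,"rz":0},{"dx":4,"dy":45,"dz":0,"rx":0,"ry":0,"rz":0},{"dx":10,"dy":60,"dz":0,"rx":0,"ry":0,"rz":0},{"dx":20,"dy":68,"dz":0,"rx":0,"ry":0,"rz":0}]'

```text
clock: 10.45
tcp_pos: [0.4697, -0.2011, 0.0302]
orientation: [2.211, 2.23, -0.004]
contact_force: [-3.2, -2.3, 5.4]
grip_width: 0.0163
gripper_force: 51.8
```

Request:
send_rows --deltas '[{"dx":10,"dy":0,"dz":0,"rx":0,"ry":0,"rz":0},{"dx":20,"dy":0,"dz":0,"rx":0,"ry":0,"rz":0},{"dx":29,"dy":0,"dz":0,"rx":0,"ry":0,"rz":0},{"dx":29,"dy":0,"dz":0,"rx":0,"ry":0,"rz":0},{"dx":29,"dy":0,"dz":0,"rx":0,"ry":0,"rz":0}]'

```text
clock: 10.87
tcp_pos: [0.501, -0.2011, 0.0302]
orientation: [2.209, 2.23, 0.0]
contact_force: [2.0, 0.8, 4.5]
grip_width: 0.0171
gripper_force: 51.7
```

Run:
```python
from h import *
o=r.get_obs(); print(o['clock'],o['tcp_pos'],o['grip_width'],o['contact_force'],R.from_rotvec(o['orientation']).as_matrix().round(3).tolist())
for n in('scene','wrist','side'):
    f=grab(n,'t_'+n); P=cloud(f); z=P[...,2]
    m=(abs(z-.040)<.005)&(P[...,0]>.43)&(P[...,0]<.57)&(P[...,1]>-.185)&(P[...,1]<.0)
    a=P[m]*1000
    if len(a)>30: print(n,len(a),a.min(0).round(0),a.max(0).round(0),cv2.minAreaRect(a[:,:2].astype(np.float32)))
    m=(abs(z-.105)<.004)&(P[...,0]>.42)&(P[...,0]<.6)&(P[...,1]>-.02)&(P[...,1]<.17)&(f['frame'].max(2)<110)
    a=P[m]*1000
    if len(a)>30: print('  hop',len(a),cv2.minAreaRect(a[:,:2].astype(np.float32)))
```

```text
10.8667 [ 0.50102659 -0.20108384  0.03019315] 0.017124947121678846 [1.95873595 0.76417079 4.54225202] [[-0.009, 1.0, 0.002], [1.0, 0.009, -0.002], [-0.002, 0.002, -1.0]]
scene 502 [ 442. -185.   35.] [557.  -0.  45.] ((505.72918701171875, -95.48756408691406), (114.7175064086914, 183.5687713623047), 4.037863731384277)
  hop 731 ((489.4476318359375, 69.98820495605469), (134.29931640625, 166.2953643798828), 1.4408862590789795)
wrist 24642 [ 454. -185.   35.] [546. -94.  43.] ((500.103759765625, -139.5668182373047), (92.69611358642578, 91.15582275390625), 0.3363528549671173)
side 364 [ 440. -185.   35.] [554.  -1.  44.] ((496.7267150878906, -93.09231567382812), (184.0244903564453, 113.58389282226562), 89.65255737304688)
  hop 297 ((486.57635498046875, 72.23234558105469), (125.642822265625, 170.49594116210938), 2.4735352993011475)
```

View pics/t_wrist.png

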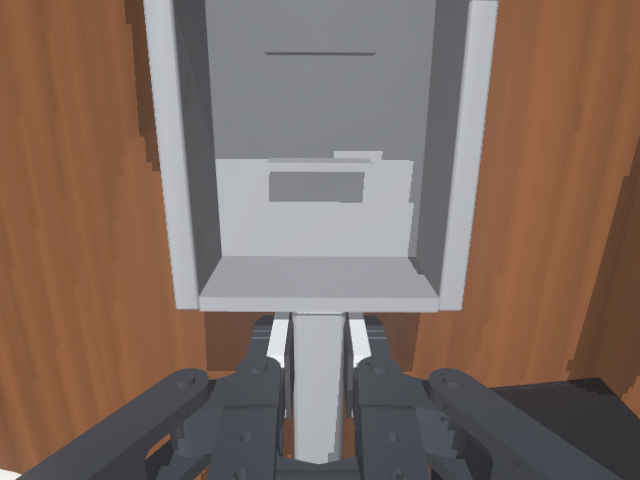

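The wrist view shows the tray square in the hand, rim edges at px 150–495, handle between the pads at (318,370). Its position agrees with the tunnel axis, so I'll insert.

Request:
send_rows --deltas '[{"dx":-0.5,"dy":15,"dz":0,"rx":0,"ry":0,"rz":0},{"dx":-0.5,"dy":25,"dz":0,"rx":0,"ry":0,"rz":0},{"dx":-0.7,"dy":35,"dz":0,"rx":0,"ry":0,"rz":0},{"dx":-1,"dy":45,"dz":0,"rx":0,"ry":0,"rz":0},{"dx":-1,"dy":55,"dz":0,"rx":0,"ry":0,"rz":0}]'

```text
clock: 11.43
tcp_pos: [0.4989, -0.148, 0.0302]
orientation: [2.212, 2.226, -0.003]
contact_force: [0.5, -4.7, 6.0]
grip_width: 0.0168
gripper_force: 52.0
```

Request:
send_rows --deltas '[{"dx":0,"dy":15,"dz":0,"rx":0,"ry":0,"rz":0},{"dx":0,"dy":35,"dz":0,"rx":0,"ry":0,"rz":0},{"dx":-0.5,"dy":55,"dz":0,"rx":0,"ry":0,"rz":0},{"dx":-0.5,"dy":70,"dz":0,"rx":0,"ry":0,"rz":0},{"dx":-0.5,"dy":70,"dz":0,"rx":0,"ry":0,"rz":0}]'

```text
clock: 11.85
tcp_pos: [0.4987, -0.0738, 0.0301]
orientation: [2.208, 2.233, 0.0]
contact_force: [1.0, 5.2, 5.1]
grip_width: 0.0167
gripper_force: 51.9
```

Request:
send_rows --jaw 36 --deltas '[{"dx":0,"dy":0,"dz":0,"rx":0,"ry":0,"rz":0},{"dx":0,"dy":0,"dz":0,"rx":0,"ry":0,"rz":0},{"dx":0,"dy":0,"dz":0,"rx":0,"ry":0,"rz":0},{"dx":0,"dy":-22,"dz":0,"rx":0,"ry":0,"rz":0},{"dx":0,"dy":-45,"dz":0,"rx":0,"ry":0,"rz":0}]'

```text
clock: 12.27
tcp_pos: [0.4977, -0.1207, 0.029]
orientation: [-2.209, -2.234, 0.002]
contact_force: [1.1, -0.2, 1.0]
grip_width: 0.0358
gripper_force: 0.0
```

Request:
send_rows --jaw 0 --deltas '[{"dx":0,"dy":0,"dz":0,"rx":0,"ry":0,"rz":0},{"dx":0,"dy":0,"dz":0,"rx":0,"ry":0,"rz":0},{"dx":0,"dy":0,"dz":0,"rx":0,"ry":0,"rz":0},{"dx":0,"dy":0,"dz":0,"rx":0,"ry":0,"rz":0},{"dx":0,"dy":0,"dz":0,"rx":0,"ry":0,"rz":0}]'

```text
clock: 12.68
tcp_pos: [0.4979, -0.1207, 0.0292]
orientation: [2.211, 2.232, -0.002]
contact_force: [0.4, -1.4, 1.0]
grip_width: 0.0171
gripper_force: 51.2
```

Request:
send_rows --deltas '[{"dx":0,"dy":12,"dz":0,"rx":0,"ry":0,"rz":0},{"dx":-0.5,"dy":24,"dz":0,"rx":0,"ry":0,"rz":0},{"dx":-0.5,"dy":36,"dz":0,"rx":0,"ry":0,"rz":0},{"dx":-0.5,"dy":42,"dz":0,"rx":0,"ry":0,"rz":0}]'

```text
clock: 13.02
tcp_pos: [0.4974, -0.0763, 0.0292]
orientation: [-2.208, -2.235, 0.002]
contact_force: [4.6, -27.3, -0.6]
grip_width: 0.0166
gripper_force: 51.2
```

Request:
send_rows --deltas '[{"dx":0,"dy":3,"dz":0,"rx":0,"ry":0,"rz":0},{"dx":0,"dy":5,"dz":0,"rx":0,"ry":0,"rz":0},{"dx":0,"dy":5,"dz":0,"rx":0,"ry":0,"rz":0}]'

```text
clock: 13.27
tcp_pos: [0.4976, -0.0764, 0.0294]
orientation: [2.21, 2.228, -0.005]
contact_force: [1.2, -11.1, -1.5]
grip_width: 0.0171
gripper_force: 51.0
```

Request:
send_rows --jaw 36 --deltas '[{"dx":0,"dy":-5,"dz":0,"rx":0,"ry":0,"rz":0},{"dx":0,"dy":-5,"dz":0,"rx":0,"ry":0,"rz":0},{"dx":0,"dy":-5,"dz":0,"rx":0,"ry":0,"rz":0},{"dx":0,"dy":-5,"dz":25,"rx":0,"ry":0,"rz":0},{"dx":0,"dy":-5,"dz":60,"rx":0,"ry":0,"rz":0}]'

```text
clock: 13.68
tcp_pos: [0.4948, -0.0777, 0.0873]
orientation: [-2.206, -2.229, 0.009]
contact_force: [0.8, 0.9, 0.7]
grip_width: 0.0361
gripper_force: 0.0
```

Request:
send_rows --deltas '[{"dx":0,"dy":0,"dz":40,"rx":0,"ry":0,"rz":7},{"dx":0,"dy":0,"dz":80,"rx":0,"ry":0,"rz":14},{"dx":0,"dy":0,"dz":120,"rx":0,"ry":0,"rz":21},{"dx":0,"dy":30,"dz":140,"rx":0,"ry":0,"rz":28},{"dx":-10,"dy":65,"dz":140,"rx":0,"ry":0,"rz":35}]'

```text
clock: 14.1
tcp_pos: [0.4914, -0.0145, 0.2347]
orientation: [1.432, 2.784, 0.006]
contact_force: [1.7, 1.4, -0.6]
grip_width: 0.0362
gripper_force: 0.0
```

Request:
send_rows --jaw 0 --deltas '[{"dx":-13,"dy":28,"dz":0,"rx":0,"ry":0,"rz":7},{"dx":-26,"dy":56,"dz":0,"rx":0,"ry":0,"rz":14},{"dx":-40,"dy":84,"dz":0,"rx":0,"ry":0,"rz":21},{"dx":-54,"dy":112,"dz":0,"rx":0,"ry":0,"rz":28},{"dx":-64,"dy":140,"dz":0,"rx":0,"ry":0,"rz":35}]'

```text
clock: 14.52
tcp_pos: [0.4212, 0.1277, 0.2291]
orientation: [0.52, 3.098, -0.002]
contact_force: [-0.1, 0.3, -0.2]
grip_width: -0.0001
gripper_force: 0.0
```

Request:
send_rows --deltas '[{"dx":0,"dy":7,"dz":0,"rx":0,"ry":0,"rz":7},{"dx":0,"dy":10,"dz":0,"rx":0,"ry":0,"rz":14},{"dx":0,"dy":13,"dz":0,"rx":0,"ry":0,"rz":20},{"dx":0,"dy":13,"dz":0,"rx":0,"ry":0,"rz":20},{"dx":0,"dy":13,"dz":0,"rx":0,"ry":0,"rz":20}]'

```text
clock: 14.93
tcp_pos: [0.4228, 0.1393, 0.2291]
orientation: [-0.011, 3.141, -0.001]
contact_force: [0.4, 0.2, 0.4]
grip_width: 0.0002
gripper_force: 0.0
```

Run:
```python
from h import *
o=r.get_obs(); print(o['clock'],o['tcp_pos'],o['joints'].round(2),R.from_rotvec(o['orientation']).as_matrix().round(3).tolist())
f=grab('wrist','w6'); P=cloud(f);z=P[...,2]; C=f['frame'].max(2)
m=(abs(z-.105)<.004)&(C<110)&(P[...,0]>.434)&(P[...,0]<.57)&(P[...,1]>-.02)&(P[...,1]<.17)
a=P[m]*1000; print('hop',cv2.minAreaRect(a[:,:2].astype(np.float32)))
m=(abs(z-.101)<.007)&(C<110)&(P[...,0]>.40)&(P[...,0]<.4395)&(P[...,1]>.10)&(P[...,1]<.17)
a=P[m]*1000; print('tail',len(a),a.min(0),a.max(0),cv2.minAreaRect(a[:,:2].astype(np.float32)) if len(a) else 0)
s=grab('scene','s6');P=cloud(s)
m=(P[...,1]<-.02)&(P[...,1]>-.2)&(P[...,0]>.45)&(P[...,0]<.55)&(abs(P[...,2]-.036)<.006); a=P[m]*1000; print('handle',len(a),a.min(0),a.max(0))
```

```text
14.9333 [0.4228103  0.13932454 0.22908563] [-0.06  0.14 -0.43  2.07  0.07  0.94  1.05] [[-1.0, -0.007, 0.001], [-0.007, 1.0, -0.001], [-0.001, -0.001, -1.0]]
hop ((493.8048400878906, 73.24275207519531), (112.57381439208984, 171.62611389160156), 3.6269469261169434)
tail 1277 [416.60152033 116.6296834   94.06226321] [438.71782372 148.89150178 103.16423217] ((427.688232421875, 132.73207092285156), (22.11036491394043, 32.25529098510742), 0.19150683283805847)
handle 213 [483.85637697 -91.45190001  30.07542039] [508.88882272 -20.09655619  41.89163555]
```

Request:
send_rows --deltas '[{"dx":2,"dy":-1,"dz":-35,"rx":0,"ry":0,"rz":0},{"dx":2,"dy":-1,"dz":-70,"rx":0,"ry":0,"rz":0},{"dx":2,"dy":-1,"dz":-95,"rx":0,"ry":0,"rz":0},{"dx":2,"dy":-1,"dz":-110,"rx":0,"ry":0,"rz":0},{"dx":2,"dy":-1,"dz":-110,"rx":0,"ry":0,"rz":0}]'

```text
clock: 15.45
tcp_pos: [0.4231, 0.1366, 0.1163]
orientation: [0.01, -3.137, 0.004]
contact_force: [-0.5, -0.6, -0.1]
grip_width: -0.0001
gripper_force: 0.0
```

Request:
send_rows --deltas '[{"dx":0,"dy":0,"dz":-7,"rx":0,"ry":0,"rz":0},{"dx":0,"dy":0,"dz":-12,"rx":0,"ry":0,"rz":0},{"dx":0,"dy":0,"dz":-17,"rx":0,"ry":0,"rz":0},{"dx":0,"dy":0,"dz":-22,"rx":0,"ry":0,"rz":0},{"dx":0,"dy":0,"dz":-26,"rx":0,"ry":0,"rz":0}]'

```text
clock: 15.87
tcp_pos: [0.427, 0.14, 0.0944]
orientation: [-0.014, 3.136, 0.004]
contact_force: [0.4, 5.7, 3.5]
grip_width: -0.0
gripper_force: 2.6
```

Request:
send_rows --deltas '[{"dx":0,"dy":0,"dz":-3,"rx":0,"ry":0,"rz":0},{"dx":0,"dy":0,"dz":-5,"rx":0,"ry":0,"rz":0},{"dx":0,"dy":0,"dz":-5,"rx":0,"ry":0,"rz":0}]'

```text
clock: 16.12
tcp_pos: [0.4274, 0.1402, 0.0907]
orientation: [-0.014, 3.135, 0.003]
contact_force: [-5.3, 4.7, 22.9]
grip_width: -0.0001
gripper_force: 11.2
```

Request:
send_rows --deltas '[{"dx":0,"dy":0,"dz":15,"rx":0,"ry":0,"rz":0},{"dx":0,"dy":0,"dz":50,"rx":0,"ry":0,"rz":0},{"dx":0,"dy":0,"dz":90,"rx":0,"ry":0,"rz":0},{"dx":15,"dy":15,"dz":120,"rx":0,"ry":0,"rz":0},{"dx":30,"dy":35,"dz":120,"rx":0,"ry":0,"rz":0}]'

```text
clock: 16.53
tcp_pos: [0.459, 0.1727, 0.215]
orientation: [-0.007, 3.129, 0.002]
contact_force: [1.8, 0.2, 0.2]
grip_width: -0.0
gripper_force: 0.0
```

Request:
send_rows --jaw 36 --deltas '[{"dx":20,"dy":15,"dz":0,"rx":0,"ry":0,"rz":0},{"dx":38,"dy":28,"dz":0,"rx":0,"ry":0,"rz":0},{"dx":38,"dy":28,"dz":0,"rx":0,"ry":0,"rz":0},{"dx":38,"dy":28,"dz":0,"rx":0,"ry":0,"rz":0}]'

```text
clock: 16.87
tcp_pos: [0.4938, 0.201, 0.2084]
orientation: [-0.013, 3.14, -0.001]
contact_force: [-0.2, -0.3, -0.0]
grip_width: 0.0357
gripper_force: 0.0
```

Run:
```python
from h import *
o=r.get_obs(); print(o['clock'],o['tcp_pos'],R.from_rotvec(o['orientation']).as_matrix().round(3).tolist())
for n in('wrist','side'):
    f=grab(n,'g_'+n); P=cloud(f);z=P[...,2]; C=f['frame'].max(2)
    m=(z>.06)&(z<.11)&(C<110)&(P[...,0]>.414)&(P[...,0]<.4395)&(P[...,1]>.12)&(P[...,1]<.155)
    a=P[m]*1000; print(n,'tail',len(a),np.percentile(a,[5,50,95],0).round(1).tolist() if len(a) else 0)
    m=(z>.11)&(z<.122)&(C<110)&(P[...,0]>.45)&(P[...,0]<.54)&(P[...,1]>.17)&(P[...,1]<.24)
    a=P[m]*1000; print('grip',len(a),cv2.minAreaRect(a[:,:2].astype(np.float32)) if len(a) else 0)
```

```text
16.8667 [0.49382159 0.20104012 0.2084053 ] [[-1.0, -0.008, 0.002], [-0.008, 1.0, -0.001], [-0.002, -0.001, -1.0]]
wrist tail 1632 [[418.3, 128.5, 72.8], [428.1, 141.0, 78.0], [437.4, 151.8, 82.3]]
grip 676 ((495.6754150390625, 202.6116180419922), (15.56027889251709, 13.619380950927734), 0.41269904375076294)
side tail 26 [[417.7, 127.9, 73.4], [429.7, 131.7, 80.0], [439.2, 148.1, 83.8]]
grip 20 ((495.0293884277344, 199.91281127929688), (14.584888458251953, 15.999580383300781), 2.5664799213409424)
```

Request:
send_rows --deltas '[{"dx":2,"dy":1.6,"dz":-35,"rx":0,"ry":0,"rz":0},{"dx":2,"dy":1.6,"dz":-65,"rx":0,"ry":0,"rz":0},{"dx":2,"dy":1.6,"dz":-90,"rx":0,"ry":0,"rz":0},{"dx":2,"dy":1.6,"dz":-114,"rx":0,"ry":0,"rz":0},{"dx":2,"dy":1.6,"dz":-114,"rx":0,"ry":0,"rz":0}]'

```text
clock: 17.38
tcp_pos: [0.4919, 0.1997, 0.0903]
orientation: [0.013, -3.136, 0.008]
contact_force: [-0.5, -0.3, -0.5]
grip_width: 0.036
gripper_force: 0.0
```

Request:
send_rows --jaw 0 --newtons 40 --deltas '[{"dx":0,"dy":0,"dz":0,"rx":0,"ry":0,"rz":0},{"dx":0,"dy":0,"dz":0,"rx":0,"ry":0,"rz":0},{"dx":0,"dy":0,"dz":0,"rx":0,"ry":0,"rz":0},{"dx":0,"dy":0,"dz":0,"rx":0,"ry":0,"rz":0},{"dx":0,"dy":0,"dz":0,"rx":0,"ry":0,"rz":0}]'

```text
clock: 17.8
tcp_pos: [0.4957, 0.2023, 0.0955]
orientation: [-0.013, 3.139, -0.001]
contact_force: [-2.1, -1.9, 3.6]
grip_width: 0.013
gripper_force: 42.4
```

Request:
send_rows --deltas '[{"dx":0,"dy":8,"dz":0,"rx":0,"ry":0,"rz":0},{"dx":0,"dy":16,"dz":0,"rx":0,"ry":0,"rz":0},{"dx":-0.3,"dy":24,"dz":0,"rx":0,"ry":0,"rz":0},{"dx":-0.4,"dy":32,"dz":0,"rx":0,"ry":0,"rz":0},{"dx":-0.4,"dy":40,"dz":0,"rx":0,"ry":0,"rz":0}]'

```text
clock: 18.22
tcp_pos: [0.4952, 0.2424, 0.0954]
orientation: [-0.013, 3.139, -0.002]
contact_force: [-3.7, -2.4, 6.3]
grip_width: 0.0136
gripper_force: 42.7
```

Now at 40 mm; on to 90 mm, then rest so the cells settle.

Request:
send_rows --deltas '[{"dx":-0.1,"dy":10,"dz":0,"rx":0,"ry":0,"rz":0},{"dx":-0.2,"dy":20,"dz":0,"rx":0,"ry":0,"rz":0},{"dx":-0.3,"dy":30,"dz":0,"rx":0,"ry":0,"rz":0},{"dx":-0.4,"dy":40,"dz":0,"rx":0,"ry":0,"rz":0},{"dx":-0.5,"dy":49,"dz":0,"rx":0,"ry":0,"rz":0}]'

```text
clock: 18.63
tcp_pos: [0.4946, 0.2918, 0.0954]
orientation: [-0.013, 3.139, -0.002]
contact_force: [-2.3, -3.8, 6.9]
grip_width: 0.0135
gripper_force: 42.7
```

Request:
send_rows --deltas '[{"dx":0,"dy":0,"dz":0,"rx":0,"ry":0,"rz":0},{"dx":0,"dy":0,"dz":0,"rx":0,"ry":0,"rz":0},{"dx":0,"dy":0,"dz":0,"rx":0,"ry":0,"rz":0},{"dx":0,"dy":0,"dz":0,"rx":0,"ry":0,"rz":0},{"dx":0,"dy":0,"dz":0,"rx":0,"ry":0,"rz":0}]'

```text
clock: 19.05
tcp_pos: [0.4946, 0.2928, 0.0955]
orientation: [-0.014, 3.139, 0.003]
contact_force: [-2.7, 3.3, 6.0]
grip_width: 0.0134
gripper_force: 42.6
```

Run:
```python
from h import *
o=r.get_obs(); print(o['clock'],o['tcp_pos'])
ims=[]
for n in('scene','wrist'):
    f=grab(n,'p_'+n); P=cloud(f);z=P[...,2]
    for b in(-57,-19,19,57):
        m=(abs(P[...,1]-.0692-b/1000)<.010)&(abs(P[...,0]-.498)<.02); a=z[m]; print(n,b,len(a),np.percentile(a,[10,50,90]).round(3) if len(a) else 0)
    ims.append(f['frame'])
a=cv2.resize(ims[0][190:280,290:410],None,fx=3.3,fy=3.3,interpolation=cv2.INTER_CUBIC); b=cv2.resize(ims[1],(400,300))
a=cv2.resize(a,(400,300)); cv2.imwrite('pics/pv.png',np.hstack([a,b]))
```

```text
19.05 [0.49464022 0.29280793 0.09551534]
scene -57 0 0
scene -19 0 0
scene 19 46 [0.063 0.082 0.086]
scene 57 80 [0.088 0.091 0.094]
wrist -57 0 0
wrist -19 0 0
wrist 19 0 0
wrist 57 0 0
```

View pics/pv.png

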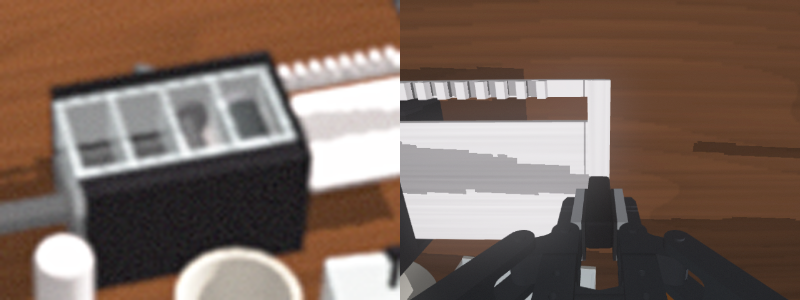

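The left bays (80,140) and (145,135) are empty with the cells down in the tray; the spacer (195,120) and the last cell (245,110) are still up. Now I'll close the gate.

Request:
send_rows --deltas '[{"dx":0.1,"dy":-10,"dz":0,"rx":0,"ry":0,"rz":0},{"dx":0.2,"dy":-20,"dz":0,"rx":0,"ry":0,"rz":0},{"dx":0.3,"dy":-30,"dz":0,"rx":0,"ry":0,"rz":0},{"dx":0.4,"dy":-40,"dz":0,"rx":0,"ry":0,"rz":0},{"dx":0.5,"dy":-50,"dz":0,"rx":0,"ry":0,"rz":0}]'

```text
clock: 19.57
tcp_pos: [0.4952, 0.2422, 0.0955]
orientation: [-0.014, 3.138, 0.002]
contact_force: [-3.0, 3.2, 7.2]
grip_width: 0.0136
gripper_force: 42.8
```

Request:
send_rows --deltas '[{"dx":0.1,"dy":-10,"dz":0,"rx":0,"ry":0,"rz":0},{"dx":0.2,"dy":-20,"dz":0,"rx":0,"ry":0,"rz":0},{"dx":0.3,"dy":-30,"dz":0,"rx":0,"ry":0,"rz":0},{"dx":0.4,"dy":-38,"dz":0,"rx":0,"ry":0,"rz":0},{"dx":0.4,"dy":-41,"dz":0,"rx":0,"ry":0,"rz":0}]'

```text
clock: 19.98
tcp_pos: [0.4957, 0.2016, 0.0956]
orientation: [-0.013, 3.138, 0.005]
contact_force: [-2.4, 12.0, 2.8]
grip_width: 0.0135
gripper_force: 42.3
```

Request:
send_rows --deltas '[{"dx":0,"dy":0,"dz":0,"rx":0,"ry":0,"rz":0},{"dx":0,"dy":0,"dz":0,"rx":0,"ry":0,"rz":0}]'

```text
clock: 20.15
tcp_pos: [0.4957, 0.2018, 0.0955]
orientation: [-0.014, 3.138, 0.003]
contact_force: [-3.9, 4.9, 6.9]
grip_width: 0.0131
gripper_force: 42.8
```

Shut against its stop. I'll release, rise and check.

Request:
send_rows --jaw 36 --deltas '[{"dx":0,"dy":0,"dz":0,"rx":0,"ry":0,"rz":0},{"dx":0,"dy":0,"dz":0,"rx":0,"ry":0,"rz":0},{"dx":0,"dy":0,"dz":0,"rx":0,"ry":0,"rz":0},{"dx":0,"dy":0,"dz":25,"rx":0,"ry":0,"rz":0},{"dx":0,"dy":0,"dz":60,"rx":0,"ry":0,"rz":0}]'

```text
clock: 20.57
tcp_pos: [0.4933, 0.1984, 0.1519]
orientation: [0.012, -3.137, 0.006]
contact_force: [1.8, -1.3, 0.5]
grip_width: 0.0362
gripper_force: 0.0
```

Request:
send_rows --deltas '[{"dx":0,"dy":0,"dz":40,"rx":0,"ry":0,"rz":0},{"dx":-10,"dy":-20,"dz":80,"rx":0,"ry":0,"rz":0},{"dx":-20,"dy":-50,"dz":110,"rx":0,"ry":0,"rz":0},{"dx":-20,"dy":-60,"dz":120,"rx":0,"ry":0,"rz":0},{"dx":-20,"dy":-60,"dz":120,"rx":0,"ry":0,"rz":0}]'

```text
clock: 20.98
tcp_pos: [0.4771, 0.1369, 0.2778]
orientation: [-0.004, 3.134, -0.002]
contact_force: [1.4, -0.7, -0.3]
grip_width: 0.0358
gripper_force: 0.0
```

Run:
```python
from h import *
o=r.get_obs(); print(o['clock'],o['tcp_pos'])
f=grab('wrist','z_w'); P=cloud(f);z=P[...,2]; C=f['frame'].max(2)
def q(a): return len(a),np.percentile(a*1000,[5,50,95],0).round(1).tolist() if len(a) else 0
m=(z>.06)&(z<.11)&(C<110)&(P[...,0]>.414)&(P[...,0]<.4395)&(P[...,1]>.12)&(P[...,1]<.155); print('tail',q(P[m]))
m=(z>.11)&(z<.122)&(C<110)&(P[...,0]>.45)&(P[...,0]<.54)&(P[...,1]>.17)&(P[...,1]<.3); print('grip',q(P[m]))
for b in(-57,-19,19,57):
    m=(abs(P[...,1]-.0692-b/1000)<.008)&(abs(P[...,0]-.498)<.02); print(b,q(z[m]))
m=(P[...,1]<-.02)&(P[...,1]>-.2)&(P[...,0]>.45)&(P[...,0]<.55)&(abs(z-.038)<.005); a=P[m]*1000; print('handle',len(a),a.min(0) if len(a) else 0,a.max(0) if len(a) else 0)
```

```text
20.9833 [0.47708745 0.13686898 0.277774  ]
tail (948, [[417.4, 130.0, 73.1], [427.5, 140.6, 78.2], [437.5, 151.5, 82.6]])
grip (422, [[488.4, 195.9, 112.3], [494.7, 202.0, 115.7], [502.1, 208.5, 117.1]])
-57 (518, [58.7, 60.0, 61.2])
-19 (806, [58.7, 60.0, 61.2])
19 (2282, [61.1, 323.8, 329.5])
57 (1480, [90.9, 93.0, 305.2])
handle 952 [486.76201102 -86.81912209  33.01719192] [504.70716079 -40.87778347  40.08195533]
```

```bash
python3 -c "
from bench import r
print(r.hand_in())"
```

```text
the job is handed in; nothing more can be done
None
```

The job is handed in, with no verdict returned: by my last depth readings the tray is home under the hopper with two cells dropped from it. The gate is shut, the pawl is up, and the third cell and the spacer are still in the hopper (about 21 s of the 72 s used).

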